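Load a bolt into a vee fixture and clamp it with the break-over torque handle

ROBOT

A 6-joint arm with a two-finger parallel gripper is mounted at the origin on a cart in front of the work surface, level with it; the furniture and walls round the work are solid. World frame = base frame: x ahead of the robot, y to its left, z up, the work surface at z = 0. Lengths are in m, angles in rad, forces in N, time in s.
With the tool pointing down it reaches from about 0.3 to 0.85 m from the base axis. Payload 4.2 kg.
Tool frame: the origin (TCP) lies midway between the tips of the shut fingers; the grasp point (between the pads) lies 19 mm behind it (ctrl.hold_point_z is the z of the grasp point in the tool frame, in m); z points along the fingers, y is the line along which they close (so a half turn about z gives the same grasp; the last joint's range is limited). The gripper opens to 91 mm and grips with 3 to 60 N. Pads are 32 mm wide; open, the fingers measure 118 mm over their backs; the gripper's body (76 mm by 178 mm) begins 60 mm behind the grasp point.
Start: joints at [-1.22, 0.32, 1.565, -0, 1.257, -0.02], TCP at [0.208, -0.536, 0.214] pointing down, gripper open.
Joint ranges: [-3.11, 3.11], [-0.84, 2.01], [0.21, 2.61], [-1.34, 4.49], [0.05, 2.63], [-2.56, 2.56]. Speed limits (rad/s): [2.57, 2.57, 3.14, 3.14, 3.14, 3.14].

INTERFACE

Orientations are given as a unit quaternion [x, y, z, w].
In Python, from bench import ctrl gives the robot as it stands.
- The arm moves only by the tool jog_arm, called after ">>>" as name([rows], argument=value, ...), one row to a line, values as JSON. Schema: {"type":"object","properties":{"motion":{"type":"array","items":{"type":"array","items":{"type":"array","items":{"type":"number"},"minItems":7,"maxItems":7},"minItems":1,"maxItems":12},"minItems":1,"maxItems":1},"grip_force":{"type":"number"},"only":{"type":"string"},"quiet":{"type":"boolean"},"lines":{"type":"string"}},"required":["motion"],"additionalProperties":false}. motion is a list that holds a single list of rows (three levels of brackets), with 1 to 12 rows, each of 7 numbers: dx, dy, dz in shares of the most that a row can go, 1 being 62.5 mm, then a rotation vector rx, ry, rz in rad, then the opening from 0.0 (shut) to 1.0 (fully open); each row shifts and turns the commanded pose from where the row before left it, along the tool's axes as they then stand; what a row does not reach is not made up. A row lasts 1/8 s, in which the tool goes at most 0.0625 m and 0.188 rad, less where a joint would pass 70% of its speed; a pose out of reach is approached as far as the arm can. The fingers move at their own pace and stop on an object; grip_force is the grip in N (left out, the last holds). Time passes only in rows, so rows that do not move let the fingers close. The tool returns the time, the measured TCP pose, the force, the opening and the grip force at its end. only (a regular expression) keeps the lines of the reply that match it, lines (a string "A,B") keeps lines A to B, and quiet returns only ok. Input that does not fit is refused with a message, and nothing moves.
- ctrl.state(): the state, without advancing time (a new reading comes with each control period).
- ctrl.camera(name): name is "scene" or "top" or "wrist"; returns a dict with "pixels" (384x512x3 uint8, red, green, blue), "fx", "fy", "cx", "cy" (pixels), "R" (3x3) and "t" (3): a world point X has camera coordinates R X + t; the wrist camera has in their place "mount" (4x4, takes a point from camera to tool coordinates, whose origin is the TCP and whose axes are the flange's). Camera axes: x right, y down, z forward; pixel columns grow to the right and rows downward; lengths in m; the calibration is good to about 2 mm. A picture is of the moment at which its call begins: read the wrist's pose just before it. There is no depth.
- ctrl.finish_job(): hands the job in; it is judged then, once.
The state is a dict: "time_s": time; "joint_positions": joint angles; "dq": joint speeds; "joint_efforts": joint torques, N m; "position": TCP position; "tcp_rot": TCP orientation; "ft_force": force on the tool from outside, world axes, zero at the start; "wrist_torque": the same for the moment, N m; "width": opening from 0.0 (shut) to 1.0 (fully open); "grasp_force": force on a finger pad.
Only numpy, scipy, OpenCV 4.12 (cv2) and the standard library are available. Lean on these libraries where they do the work, as an engineer would, in place of code of your own. Each camera call takes 0.05 s, during which the arm holds its last target. There are 200 camera calls.

TASK

Get the long, thick bolt ready for cross-drilling: lay it from the tray into the two vees of the clamping fixture, tip towards the bridge, and slide it home until its head bears on the front plate. Then push the torque handle on top of the bridge round clockwise (seen from above) until it clicks over, stop pushing there, and leave the bolt clamped. Leave the other bolts in the tray and everything else where it is.

Things in the scene. Friction and masses are not known exactly. Their poses are not given: they have to be found in the camera images.
- fixture: green clamping fixture fixed to the bench, place and yaw vary. Origin on its underside; +x runs along the vees from front plate to bridge, z up. Base x -86 to 100, 124 wide, 12 high. Steel vees (90 degrees, 60 wide, tops z 47): front plate x -70 to -58, rear block x 16 to 88, only base in the gap between. A 20 mm shank in both vees has its axis at y 0, z 50. Home: head against the front plate
- front_face (a point): point on the front (-x) side of the front vee plate, on the axis a seated 20 mm bolt has: fixture (-70, 0, 50); axes as the fixture
- hub_centre (a point): point on the vertical spindle axis (fixture x 59, y 0) at the height of the handle's bar, 138. Below it the green bridge spans the rear vee at fixture x 47 to 71: legs at y 36 to 50 either side, underside z 80, top z 104, boss to 112. The round torque hub is 39 across, z 121 to 147, with a screw head to 151
- spindle (a joint): angle of the clamp spindle, 0 to 2.75 rad, grows as it is tightened (clockwise from above); starts from 0 to 0.7. It lowers the foot 8 mm per rad, drags at 0.25 N m and stays where it is left. The sprung foot (8 N/mm) meets a 20 mm shank at about 1.6 rad and is tight at about 2.1
- foot: round steel clamp foot, 18 across, under the bridge on the spindle axis, 6 mm of spring travel; its flat lower face is 73 above this origin (73 above the bench at spindle 0)
- handle (a joint): angle of the torque handle relative to the spindle: 0 before the click, 0.50 rad after. It carries the spindle with it (leaning under 0.1) until the foot is tight on the bolt; then at about 0.65 N m (11 N at 60 mm) it gives: past 0.25 it snaps on by itself to 0.50 and stays. Pushing on after that turns the spindle on and presses too hard
- handle_mid (a point): point on the handle's 10 mm thick steel bar, 60 from the spindle axis; a black grip 22 thick lies at 78 to 111 from the axis. At spindle 0 and handle 0 the handle points to fixture +y; it turns clockwise by spindle + handle, passing over the back (+x) of the fixture, about 1.9 to 2.6 rad in all. Nothing stands above it
- tray: low grey metal tray fixed to the bench, 176 (x) by 255 (y) by 32 high, place and yaw vary. Origin: centre of its underside. Two walls along x at y -41 and 41 make three compartments 79 wide, 168 long, floor at z 3; one bolt in each, in any order, lying along x, heads towards tray -x
- long_bolt: the bolt to clamp: steel, shank 20 thick and 134 long, hexagon head 30 across flats and 12.5 thick. Origin on its axis at half its whole length (146.5); +x towards the tip. It lies on a flat of its head, tip down by 2 degrees. Centre of mass 7 mm towards the head from the origin; 0.2 to 0.45 kg
- long_bolt_shoulder (a point): point on the long bolt's axis under its head (60.75 from the origin towards the head)
- short_bolt: bystander in the tray: shank 20 thick but only 70 long, same head
- thin_bolt: bystander in the tray: shank 130 long but only 12 thick, head 18 across flats
- tape_roll: bystander: (fixed) roll of yellow tape lying flat, 68 across, 24 high
- screw_tin: bystander: round tin lid holding screws, 69 across, 21 high
- oil_can: bystander: thumb-pump oil can, body 68 across and 76 high, thin spout up to 166
- hammer: bystander: (fixed) cross-pein hammer, 282 long
- pliers: bystander: (fixed) combination pliers, 171 long
- tin_screws: bystander: food tin, 75 across, 58 high
- paint_brush: bystander: flat brush for swarf lying beside the fixture, 185 long, 36 wide, 15 high

How it is judged:
On the way, in this order (a step that is already met when the one before it is completed fails the run):
1. the long bolt lies in both vees, head against the front plate, before the handle has clicked (x of long_bolt_shoulder in the frame of fixture above -0.0735 m and y of long_bolt_shoulder in the frame of fixture between -0.004 and 0.004 m and z of long_bolt_shoulder in the frame of fixture between 0.045 and 0.054 m and x of long_bolt in the frame of front_face above 0.03 m and angle between the x axis of long_bolt and the x axis of fixture, either way round below 0.06 rad and value of joint handle below 0.2 rad), for 0.2 s.
2. the handle has clicked over with the clamp foot tight on the bolt (value of joint handle above 0.4 rad and contact force between foot and long_bolt above 6 N), for 0.2 s.
At the end, for the whole second after the job is handed in: The long bolt lies in both vees (within 4 mm and 0.06 rad), head within 3.5 mm of the front plate, at rest; the clamp foot presses on it with over 6 N; the handle stands clicked over (joint above 0.4); the other two bolts are within 30 mm of where they started (all of step 2 and x of long_bolt_shoulder in the frame of fixture above -0.0735 m and y of long_bolt_shoulder in the frame of fixture between -0.004 and 0.004 m and z of long_bolt_shoulder in the frame of fixture between 0.045 and 0.054 m and x of long_bolt in the frame of front_face above 0.03 m and angle between the x axis of long_bolt and the x axis of fixture, either way round below 0.06 rad and linear speed of long_bolt below 0.02 m/s and not (distance of short_bolt from where it was at the start of the episode above 0.03 m) and not (distance of thin_bolt from where it was at the start of the episode above 0.03 m)); the robot touches nothing.
It fails at once if the handle is forced on after its click, so that the foot presses on the bolt with more than 60 N (contact force between foot and long_bolt above 60 N).
It fails at once if the screw tin, oil can, food tin or brush is moved by more than 40 mm (distance of any of screw_tin, oil_can, tin_screws, paint_brush from where it was at the start of the episode above 0.04 m).
It also fails if it takes over 62 s, if anything falls off the work surface, if the arm or the gripper's body presses on something with over 40 N, if the wrist force passes 120 N, or if a joint passes its speed limit or range.

## Working session

There is one attempt and no reset: what is moved stays moved. The work goes in short steps, Python scripts to look and compute and a tool call to move; the robot and the scene stay as the last step left them, time stands still between calls to the robot, and variables do not carry over. Pictures are saved under pics/ and viewed, at most 13 in all, crops included, and the job is handed in when it is done.

```bash
ls; mkdir -p pics; python3 - <<'E'
from bench import ctrl
import cv2,pickle
d={}
for n in ["scene","top"]:
    c=ctrl.camera(n); d[n]=c
    cv2.imwrite(f"pics/{n}0.png",c["pixels"][:,:,::-1])
pickle.dump(d,open("cams.pkl","wb"))
print(ctrl.state(), ctrl.hold_point_z)
E
```

```text
bench.py
pics
{'time_s': 0.1, 'joint_positions': array([-1.21998830e+00,  3.20228340e-01,  1.56553860e+00, -3.45727595e-05,
        1.25743403e+00, -2.00253996e-02]), 'dq': array([ 1.08622268e-03,  2.64617372e-04, -1.44446339e-03, -2.94579718e-05,
        1.10185288e-03, -5.84899022e-04]), 'joint_efforts': array([-4.66483743e-04, -4.13334668e+01, -2.32510006e+01,  7.29159010e-02,
        4.21718310e-02, -5.71860630e-05]), 'position': array([ 0.20819532, -0.53549451,  0.21321132]), 'tcp_rot': array([ 9.82858210e-01,  1.84361309e-01, -1.48611418e-04, -7.90479307e-04]), 'ft_force': array([-1.13397633, -0.43601105,  0.7912266 ]), 'wrist_torque': array([-0.02893934,  0.01205679,  0.00530575]), 'grasp_force': 0.0, 'width': 0.9959421192370693} -0.0188
```

```bash
python3 - <<'E'
import cv2,pickle
d=pickle.load(open("cams.pkl","rb"))
import numpy as np
for n in d: cv2.imwrite(f"pics/{n}1.png",cv2.resize(d[n]["pixels"][:,:,::-1],(800,600),interpolation=cv2.INTER_CUBIC)); c=d[n]; print(n,c["fx"],c["cx"],c["cy"],-c["R"].T@c["t"],c["R"])
E
```

```text
scene 461.8936254346574 258.72626618800933 188.9953086994049 [-0.81653872  1.10771116  0.9135894 ] [[-0.64430065 -0.76453651 -0.01898939]
 [-0.31542528  0.28827543 -0.90410407]
 [ 0.69669475 -0.57652511 -0.42689019]]
top 465.7126134940084 250.58560202273725 186.38234775057535 [0.26585812 0.00216812 1.61125721] [[ 0.01036181 -0.99985659  0.01339534]
 [-0.98408485 -0.01257307 -0.17725384]
 [ 0.17739684 -0.01134549 -0.984074  ]]
```

View pics/top1.png

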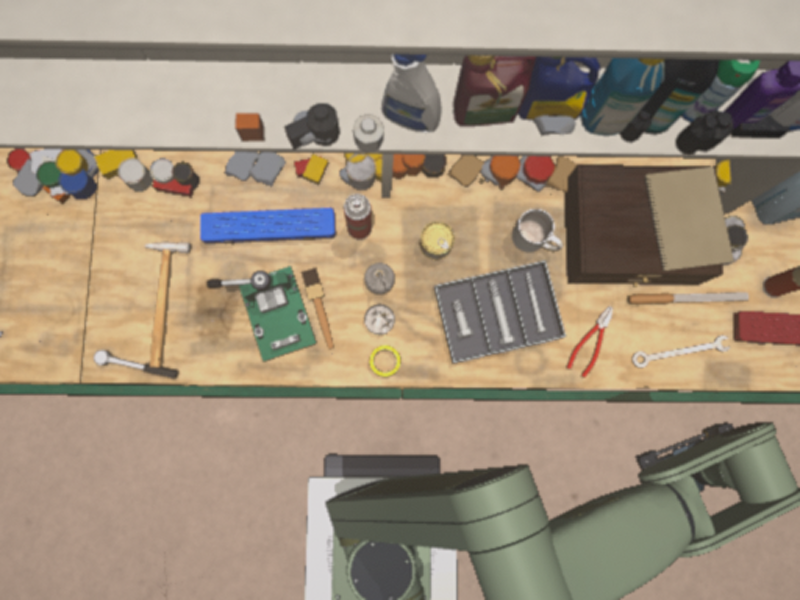

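View pics/scene1.png

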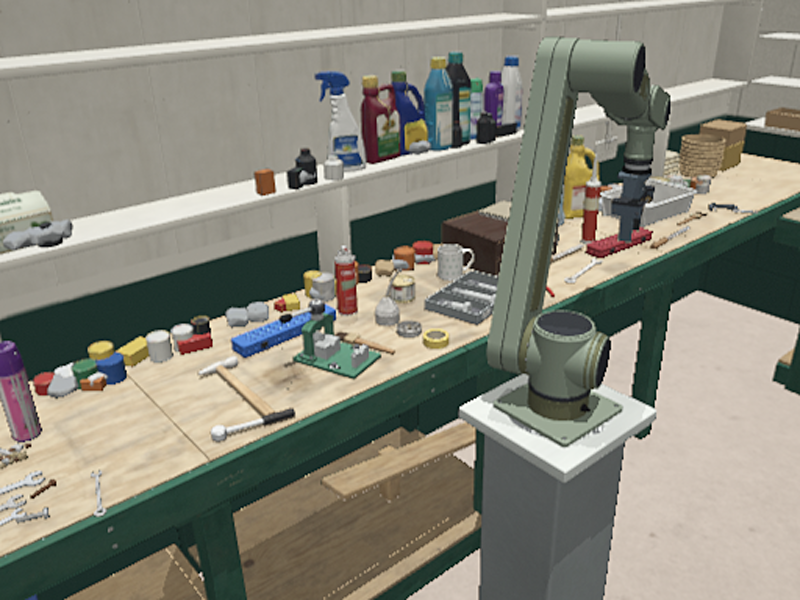

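The top view (800 px scale) shows the fixture at about (278,313), with its bridge end up and its handle pointing left to (210,283). The tray is at about (499,312): the short bolt lies left (461,318), the long thick bolt in the middle (500,312) and the thin bolt right (536,300).

```bash
cat > h.py <<'E'
import cv2,pickle,numpy as np
from scipy.spatial.transform import Rotation as Ro
from bench import ctrl
def snap(n):
    s=ctrl.state(); c=ctrl.camera(n)
    if n=="wrist":
        T=np.eye(4);T[:3,:3]=Ro.from_quat(s["tcp_rot"]).as_matrix();T[:3,3]=s["position"]
        W=np.linalg.inv(T@np.array(c["mount"])); c["R"]=W[:3,:3];c["t"]=W[:3,3]
    return c
def px2w(c,u,v,z):
    d=np.array(c["R"]).T@np.array([(u-c["cx"])/c["fx"],(v-c["cy"])/c["fy"],1]); o=-np.array(c["R"]).T@np.array(c["t"])
    return o+d*(z-o[2])/d[2]
def w2px(c,X):
    p=np.array(c["R"])@np.array(X)+np.array(c["t"]); return np.array([c["fx"]*p[0]/p[2]+c["cx"],c["fy"]*p[1]/p[2]+c["cy"]])
def totool(tgt,yaw=None):
    """tool-frame translation and rotvec to reach TCP position tgt, tool down, tool-x yaw"""
    s=ctrl.state();R=Ro.from_quat(s["tcp_rot"])
    dp=R.inv().apply(np.array(tgt)-s["position"])
    if yaw is None: return dp
    c,n=np.cos(yaw),np.sin(yaw)
    Rt=Ro.from_matrix(np.array([[c,n,0],[n,-c,0],[0,0,-1]]))
    return dp,(R.inv()*Rt).as_rotvec()
def ask(tgt,yaw=None): print(totool(tgt,yaw))
E
python3 - <<'E'
from h import *
d=pickle.load(open("cams.pkl","rb"));c=d["top"]
s=512/800
for n,u,v,z in [("tray c",499,312,.016),("long bolt tip",497,281,.017),("long head",506,341,.017),("tray TL",436,288,.032),("tray TR",546,264,.032),("tray BR",565,336,.032),("tray BL",453,361,.032),("fix c",278,313,.012),("fixBL",266,360,.012),("fixBR",316,346,.012),("fixTR",292,267,.012),("hub",261,280,.147),("grip",215,283,.138),("oil",379,275,.07),("tape",385,361,.02)]:
    print(n,px2w(c,u*s,v*s,z).round(3))
E
```

```text
tray c [ 0.51  -0.255  0.016]
long bolt tip [ 0.579 -0.252  0.017]
long head [ 0.445 -0.27   0.017]
tray TL [ 0.559 -0.114  0.032]
tray TR [ 0.617 -0.359  0.032]
tray BR [ 0.456 -0.397  0.032]
tray BL [ 0.398 -0.151  0.032]
fix c [0.502 0.235 0.012]
fixBL [0.398 0.257 0.012]
fixBR [0.43  0.149 0.012]
fixTR [0.606 0.208 0.012]
hub [0.55  0.253 0.147]
grip [0.544 0.348 0.138]
oil [0.579 0.012 0.07 ]
tape [ 0.398 -0.003  0.02 ]
```

```bash
python3 - <<'E'
from h import *
print(np.array(ctrl.camera("wrist")["mount"]).round(3))
ask([0.48,-0.262,0.26],0.21)
E
```

```text
[[-0.001 -0.956 -0.294  0.084]
 [ 1.    -0.    -0.001 -0.   ]
 [ 0.001 -0.294  0.956 -0.172]
 [ 0.     0.     0.     1.   ]]
(array([ 0.35241999, -0.15659356, -0.04645318]), array([-1.24489858e-03,  7.26923292e-05,  1.60793358e-01]))
```
Camera sits at tool x +0.084 and looks toward -x (tilt 17 deg) and down. At TCP height .26, camera height .43; view centre at x: 0.084 - 0.43*tan(17)= -0.05. OK so it views roughly around the TCP.

Careful with the scale: shifts go in shares of 62.5 mm. That gives: -0.0224 m is -0.3584, -0.0066 m is -0.1056.

>>> jog_arm([
  [[0.8048,-0.3584,-0.1056,0,0,0,0.45],[0.8048,-0.3584,-0.1056,0,0,0,0.45],[0.8048,-0.3584,-0.1056,0,0,0,0.45],[0.8048,-0.3584,-0.1056,0,0,0,0.45],[0.8048,-0.3584,-0.1056,0,0,0,0.45],[0.8048,-0.3584,-0.1056,0,0,0,0.45],[0.8048,-0.3584,-0.1056,0,0,0,0.45],[0,0,0,0,0,0.16,0.45],[0,0,0,0,0,0,0.45],[0,0,0,0,0,0,0.45]],
])

```text
time_s: 1.4
position: [0.4792, -0.2625, 0.2599]
tcp_rot: [0.994, 0.106, -0.0, -0.0]
ft_force: [-0.9, -0.5, 0.3]
width: 0.451
grasp_force: 0.0
```

```bash
python3 - <<'E'
from h import *
c=snap("wrist"); pickle.dump(c,open("w1.pkl","wb"))
cv2.imwrite("pics/w1.png",cv2.resize(c["pixels"][:,:,::-1],(800,600),interpolation=cv2.INTER_CUBIC))
E
```

```text
(no output)
```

View pics/w1.png

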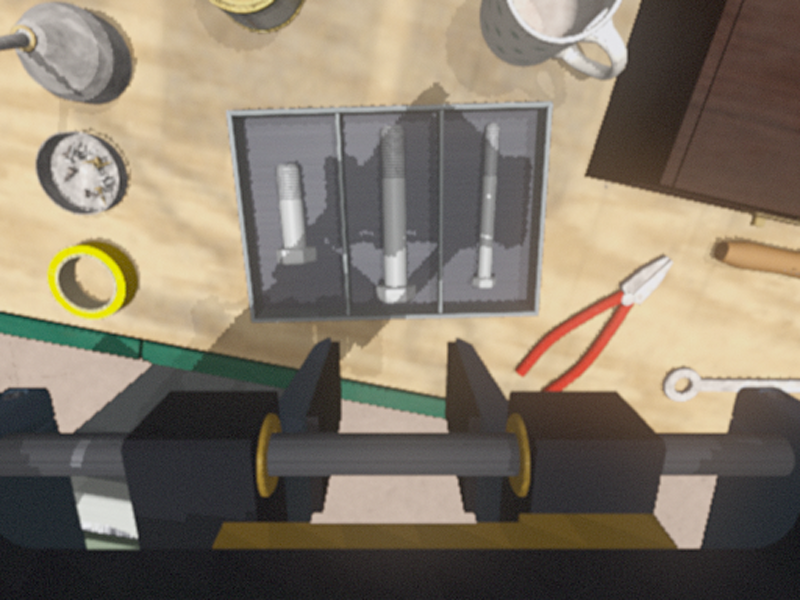

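The wrist view (800 px) shows the long bolt in the middle compartment: tip at (392,125), shoulder about (395,285), head bottom edge (394,302). The tray's inner walls are at x≈342 and 441.

```bash
python3 - <<'E'
from h import *
c=pickle.load(open("w1.pkl","rb")); s=.64
P=lambda u,v,z:px2w(c,u*s,v*s,z)
tip=P(392.5,125,.014); sh=P(395,282,.018); d=(tip-sh)[:2]
print(tip,sh,np.linalg.norm(d),np.arctan2(d[1],d[0]))
e=P(382.5,200,.015),P(404,200,.015); print("shank width",np.linalg.norm(e[0]-e[1]),(e[0]+e[1])/2)
e=P(385,265,.017),P(406,265,.017); print("shank width",np.linalg.norm(e[0]-e[1]),(e[0]+e[1])/2)
for q in [(230,113),(552,104),(538,315),(252,319)]: print(P(*q,.032))
L=P(229,113,.032);Rr=P(552,104,.032);print(np.linalg.norm(L-Rr))
m=(sh+tip)/2; u=d/np.linalg.norm(d)
org=sh[:2]+u*60.75e-3; print("origin",org)
E
```

```text
[ 0.58575613 -0.2387394   0.014     ] [ 0.45686798 -0.2687066   0.018     ] 0.13232607524884915 0.228446702547985
shank width 0.018451851218912338 [ 0.52679591 -0.25205596  0.015     ]
shank width 0.018673543624452133 [ 0.47195991 -0.26590067  0.017     ]
[ 0.56664366 -0.11287956  0.032     ]
[ 0.62574545 -0.35703589  0.032     ]
[ 0.45756668 -0.39795263  0.032     ]
[ 0.40059006 -0.15096156  0.032     ]
0.2519898577694713
origin [ 0.51603965 -0.25494886]
```

```bash
python3 - <<'E'
from h import *
ask([0.516,-0.2555,0.006],0.238)
E
```

```text
(array([0.03757925, 0.00078255, 0.2539642 ]), array([-0.00020317,  0.00035615, -0.02656391]))
```

>>> jog_arm([
  [[0.6016,0.0128,0.32,0,0,0,0.42],[0,0,0.8,0,0,-0.027,0.42],[0,0,0.96,0,0,0,0.42],[0,0,0.8,0,0,0,0.42],[0,0,0.64,0,0,0,0.42],[0,0,0.32,0,0,0,0.42],[0,0,0.224,0,0,0,0.42],[0,0,0,0,0,0,0.42],[0,0,0,0,0,0,0],[0,0,0,0,0,0,0],[0,0,0,0,0,0,0],[0,0,0,0,0,0,0]],
], grip_force=40)

```text
time_s: 2.95
position: [0.5173, -0.2553, 0.0072]
tcp_rot: [0.993, 0.119, 0.001, 0.0]
ft_force: [-0.2, 0.7, 5.6]
width: 0.209
grasp_force: 40.0
```

```bash
python3 - <<'E'
from h import *
ask([0.516,-0.2555,0.006],0.238)
E
```

```text
(array([-0.0012712 , -0.00011413,  0.00115764]), array([ 0.00111793, -0.00142055, -0.00024989]))
```

>>> jog_arm([
  [[0,0,-0.48,0,0,0,0],[0,0,-0.96,0,0,0,0],[0,0,-0.96,0,0,0,0],[0,0,-0.96,0,0,0,0],[0,0,-0.72,0,0,0,0],[0,0,0,0,0,0,0]],
])

```text
time_s: 3.7
position: [0.518, -0.2559, 0.2642]
tcp_rot: [0.993, 0.119, 0.003, 0.002]
ft_force: [0.9, 0.6, -4.1]
width: 0.212
grasp_force: 40.0
```

```bash
python3 - <<'E'
from h import *
ask([0.42,0.13,0.26],0.288)
E
```

```text
(array([-0.00432351, -0.39812707,  0.00223242]), array([ 0.00511153, -0.00526352, -0.05002295]))
```

Scaled: -0.05 m is -0.8, -0.045 m is -0.72.

>>> jog_arm([
  [[0,-0.72,0,0,0,0,0],[0,-0.8,0,0,0,0,0],[0,-0.8,0,0,0,0,0],[0,-0.8,0,0,0,0,0],[0,-0.8,0,0,0,0,0],[0,-0.8,0,0,0,0,0],[0,-0.8,0,0,0,0,0],[-0.064,-0.8,0,0,0,-0.05,0],[0,0,0,0,0,0,0],[0,0,0,0,0,0,0]],
])

```text
time_s: 4.95
position: [0.4188, 0.1273, 0.2592]
tcp_rot: [0.99, 0.144, -0.002, 0.001]
ft_force: [-0.6, 0.1, -4.8]
width: 0.214
grasp_force: 40.0
```

```bash
python3 - <<'E'
from h import *
c=snap("wrist"); pickle.dump(c,open("w2.pkl","wb"))
cv2.imwrite("pics/w2.png",cv2.resize(c["pixels"][:,:,::-1],(800,600),interpolation=cv2.INTER_CUBIC))
E
```

```text
(no output)
```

View pics/w2.png

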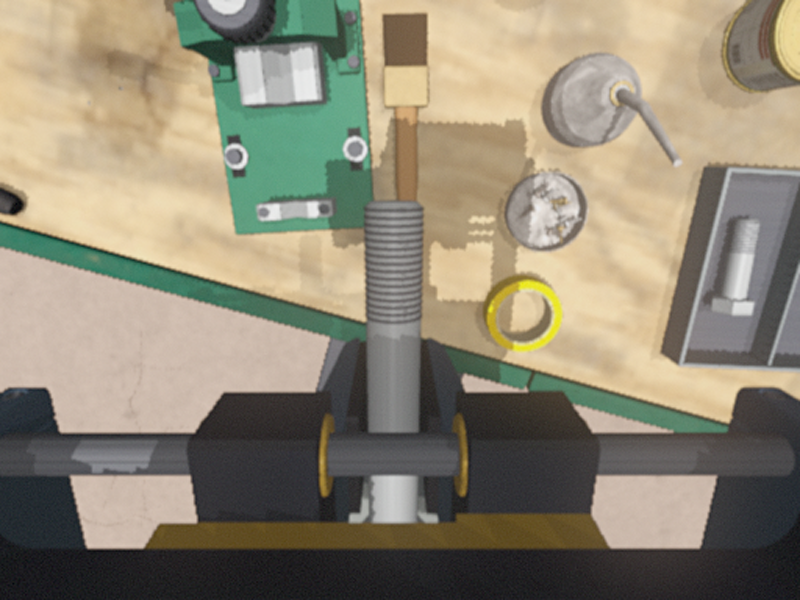

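The bolt is held squarely. The fixture is at upper left: front plate centre about (295,210), rear block (281,73), with the hub cut off at the top edge. I'll move further forward for a full view.

>>> jog_arm([
  [[0.64,0,0,0,0,0,0],[0.8,0,0,0,0,0,0],[0,0,0,0,0,0,0],[0,0,0,0,0,0,0]],
])

```text
time_s: 5.5
position: [0.5056, 0.152, 0.26]
tcp_rot: [0.99, 0.142, -0.001, 0.0]
ft_force: [-0.0, 0.5, -3.5]
width: 0.206
grasp_force: 40.0
```

```bash
python3 - <<'E'
from h import *
c=snap("wrist"); pickle.dump(c,open("w3.pkl","wb"))
cv2.imwrite("pics/w3.png",cv2.resize(c["pixels"][0:260,20:270,::-1],None,fx=2.3,fy=2.3,interpolation=cv2.INTER_CUBIC))
E
```

```text
(no output)
```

View pics/w3.png

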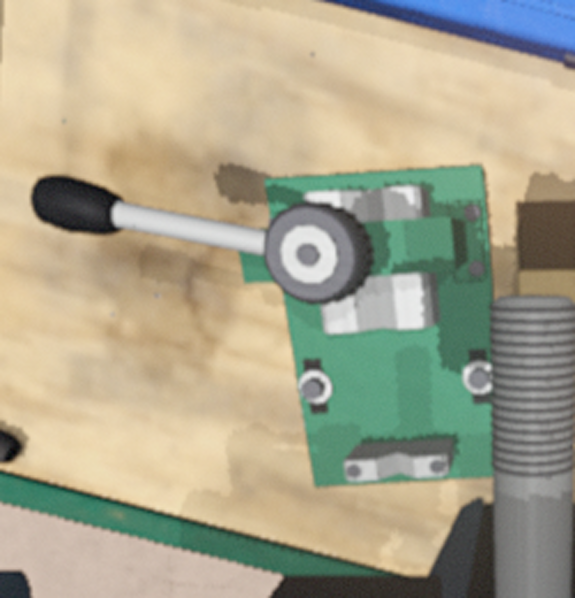

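The crop shows hub centre (309,254), base corners (483,166), (265,180) and (316,487), front plate front-top corners about (346,481) and (447,476), and rear block front corners (325,333) and (434,328). The handle points left to the grip at (75,204).

```bash
python3 - <<'E'
from h import *
from scipy.optimize import least_squares
c=pickle.load(open("w3.pkl","rb"))
pts=[((309,254),(59,0,151)),((483,166),(100,-62,12)),((265,180),(100,62,12)),((316,487),(-86,62,12)),((346,481),(-70,30,47)),((447,476),(-70,-30,47)),((325,333),(16,30,47)),((434,328),(16,-30,47))]
px=np.array([(20+p[0][0]/2.3,p[0][1]/2.3) for p in pts]); F=np.array([p[1] for p in pts])*1e-3
def W(q,f):
    f=np.asarray(f);k,s=np.cos(q[2]),np.sin(q[2]); return np.array([q[0]+k*f[0]-s*f[1],q[1]+s*f[0]+k*f[1],f[2]])
r=lambda q:np.concatenate([w2px(c,W(q,f))-p for f,p in zip(F,px)])
o=least_squares(r,[.5,.235,.288],loss="soft_l1"); q=o.x
print(q,(r(q).reshape(-1,2)*2.3).round(1))
np.save("fix.npy",q)
hub=W(q,(.059,0,.138)); print("hub",hub)
for p in [(75,204),(180,225)]:
    g=px2w(c,20+p[0]/2.3,p[1]/2.3,.138); d=(g-hub)[:2]; print("handle",np.linalg.norm(d),"spindle",q[2]+np.pi/2-np.arctan2(d[1],d[0]))
# held bolt: tip & direction in tool frame
for u,v in [((494+575)/2,298)]:
    print("tip px",20+u/2.3,v/2.3, px2w(c,20+u/2.3,v/2.3,.27))
s=ctrl.state();R=Ro.from_quat(s["tcp_rot"]);print(s["position"]+R.apply([.073,0,-.0095]))
E
```

```text
[0.49722187 0.23614678 0.34309781] [[ 0.3  2.5]
 [ 1.5 -1.8]
 [-1.3 -2.1]
 [-2.3  1.5]
 [ 0.1  0.2]
 [ 1.5 -0.4]
 [-0.4  0.7]
 [-0.2 -0.7]]
hub [0.55278318 0.25599473 0.138     ]
handle 0.09692946941879883 spindle 0.2614403017490081
handle 0.05575038405615348 spindle 0.26865433501643987
tip px 252.3913043478261 129.56521739130434 [0.57271366 0.17146192 0.27      ]
[0.57536514 0.17276176 0.2697872 ]
```

```bash
cat >> h.py <<'E'
q=np.load("fix.npy")
def W(f):
    f=np.asarray(f,float)*1e-3;k,s=np.cos(q[2]),np.sin(q[2]); return np.array([q[0]+k*f[0]-s*f[1],q[1]+s*f[0]+k*f[1],f[2]])
def where():
    p=ctrl.state()["position"];d=p[:2]-q[:2];k,s=np.cos(q[2]),np.sin(q[2]); print("TCP in fixture mm",(1e3*np.array([k*d[0]+s*d[1],-s*d[0]+k*d[1],p[2]])).round(1))
E
python3 - <<'E'
from h import *
where();print(W([-32,0,120])); ask(W([-32,0,120]),q[2])
E
```

```text
TCP in fixture mm [-20.6 -81.8 260.4]
[0.46708693 0.22538179 0.12      ]
(array([-0.01570482, -0.08107634,  0.14045774]), array([ 0.00015848,  0.00212448, -0.0569427 ]))
```

Scaled: 0.06 m is 0.96, 0.05 m is 0.8.

>>> jog_arm([
  [[-0.2512,-0.656,0,0,0,0,0],[0,-0.64,0,0,0,0,0],[0,0,0.48,0,0,-0.057,0],[0,0,0.96,0,0,0,0],[0,0,0.8,0,0,0,0],[0,0,0,0,0.03,0,0],[0,0,0,0,0,0,0],[0,0,0,0,0,0,0]],
])

```text
time_s: 6.55
position: [0.4685, 0.2266, 0.1223]
tcp_rot: [0.985, 0.171, 0.016, -0.003]
ft_force: [-0.0, 0.1, -4.2]
width: 0.211
grasp_force: 40.0
```

```bash
python3 - <<'E'
from h import *
where(); ask(W([-32,0,48]),q[2])
c=snap("wrist"); cv2.imwrite("pics/w4.png",cv2.resize(c["pixels"][0:300,100:400,::-1],None,fx=2,fy=2,interpolation=cv2.INTER_CUBIC))
E
```

```text
TCP in fixture mm [-30.3   0.6 122.3]
(array([-0.0040921 ,  0.00064173,  0.07419069]), array([-0.00012154, -0.03213193,  0.00132927]))
```

View pics/w4.png

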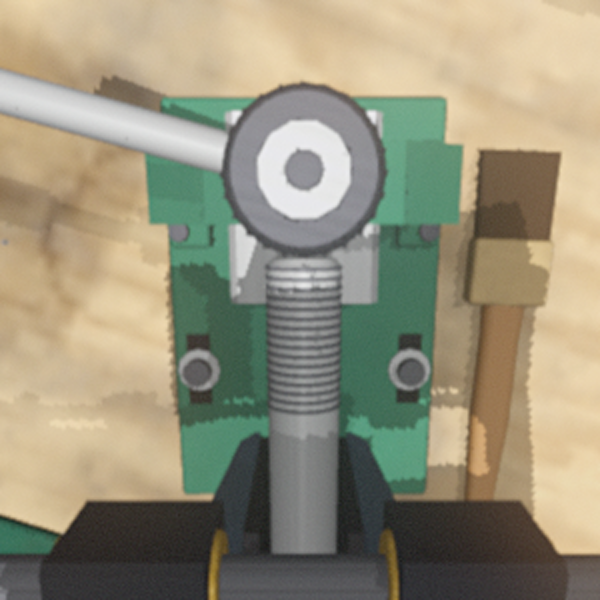

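The bolt is centred on the hub (x≈304). Its tip (y≈258) sits right next to the hub's rim (y≈250), so I'll back off a few mm before lowering.

>>> jog_arm([
  [[-0.112,0.0096,0,0,0,0,0],[0,0,0,0,0,0,0],[0.0192,0,0.64,0,0,0,0],[0.016,0,0.48,0,0,0,0],[0,0,0.064,0,0,0,0],[0,0,0,0,0,0,0],[0,0,0,0,0,0,0]],
])

```text
time_s: 7.48
position: [0.4668, 0.2256, 0.0484]
tcp_rot: [0.985, 0.172, 0.016, -0.003]
ft_force: [0.0, -0.3, -3.7]
width: 0.212
grasp_force: 40.0
```

```bash
python3 - <<'E'
from h import *
where(); ask(W([-36.5,0,42]),q[2])
E
```

```text
TCP in fixture mm [-32.2   0.3  48.4]
(array([-0.00454011,  0.00032003,  0.00625582]), array([-0.00019304, -0.03298655,  0.00173108]))
```

>>> jog_arm([
  [[-0.032,0,0.048,0,0,0,0],[0,0,0.032,0,0,0,0],[0,0,0,0,0,0,0],[0,0,0,0,0,0,0]],
], grip_force=20)

```text
time_s: 7.98
position: [0.464, 0.2246, 0.0421]
tcp_rot: [0.985, 0.172, 0.015, -0.003]
ft_force: [-0.5, 0.1, -2.1]
width: 0.214
grasp_force: 20.0
```

```bash
python3 -c "
from h import *
where()"
```

```text
TCP in fixture mm [-35.2   0.3  42.1]
```

>>> jog_arm([
  [[0,0,0.032,0,0,0,0],[0,0,0,0,0,0,0],[0,0,0,0,0,0,0]],
])

```text
time_s: 8.35
position: [0.4642, 0.2247, 0.0416]
tcp_rot: [0.985, 0.172, 0.015, -0.003]
ft_force: [-4.6, -0.1, 9.4]
width: 0.217
grasp_force: 20.0
```

```bash
python3 -c "
from h import *
where()"
```

```text
TCP in fixture mm [-35.    0.3  41.6]
```

Scaled: 0.0003 m is 0.0048.

>>> jog_arm([
  [[0,0,0,0,0,0,0.4],[0,0,0,0,0,0,0.4],[0,0.0048,0,0,-0.033,0.0017,0.4],[0,0,0,0,0,0,0.4],[0,0,0,0,0,0,0],[0,0,0,0,0,0,0],[0,0,0,0,0,0,0]],
], grip_force=12)

```text
time_s: 9.22
position: [0.4638, 0.2245, 0.0399]
tcp_rot: [0.985, 0.171, -0.002, -0.0]
ft_force: [-0.0, 1.7, -0.6]
width: 0.217
grasp_force: 12.0
```

```bash
python3 - <<'E'
from h import *
where(); ask(W([-9,0,42]),q[2])
c=snap("wrist"); cv2.imwrite("pics/w5.png",cv2.resize(c["pixels"][0:300,100:400,::-1],None,fx=2,fy=2,interpolation=cv2.INTER_CUBIC))
E
```

```text
TCP in fixture mm [-35.4   0.3  39.9]
(array([ 0.02639022,  0.00029513, -0.00217285]), array([-0.0005898 ,  0.00318993, -0.00018299]))
```

View pics/w5.png

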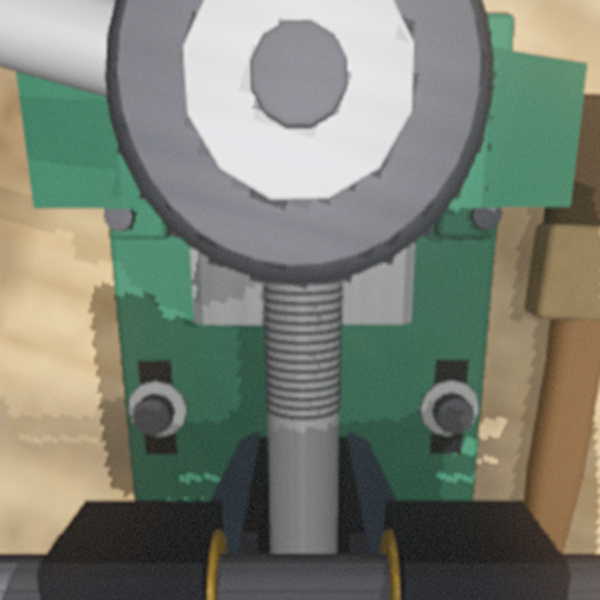

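The bolt lies straight in the vees (axis x≈303, under the hub). Now I'll slide it home.

Scaled: 0.005 m is 0.08, 0.004 m is 0.064.

>>> jog_arm([
  [[0.064,0,0,0,0,0,0],[0.08,0,0,0,0,0,0],[0.08,0,0,0,0,0,0],[0.08,0,0,0,0,0,0],[0.048,0,0,0,0,0,0],[0,0,0,0,0,0,0]],
], grip_force=12)

```text
time_s: 10.02
position: [0.4818, 0.2311, 0.0398]
tcp_rot: [0.985, 0.171, -0.005, 0.001]
ft_force: [-8.1, 1.2, 5.9]
width: 0.217
grasp_force: 12.0
```

```bash
python3 -c "
from h import *
where()"
```

```text
TCP in fixture mm [-16.2   0.4  39.8]
```

>>> jog_arm([
  [[0.032,0,0,0,0,0,0],[0.032,0,0,0,0,0,0],[0,0,0,0,0,0,0]],
])

```text
time_s: 10.4
position: [0.4854, 0.2323, 0.0398]
tcp_rot: [0.985, 0.171, -0.005, 0.001]
ft_force: [-8.6, 1.5, 5.6]
width: 0.214
grasp_force: 12.0
```

```bash
python3 -c "
from h import *
where()"
```

```text
TCP in fixture mm [-12.5   0.4  39.8]
```

Scaled: 0.002 m is 0.032, 0.001 m is 0.016.

>>> jog_arm([
  [[0.032,0,0,0,0,0,0],[0.032,0,0,0,0,0,0],[0.016,0,0,0,0,0,0],[0,0,0,0,0,0,0]],
])

```text
time_s: 10.9
position: [0.4898, 0.2339, 0.0398]
tcp_rot: [0.985, 0.171, -0.005, 0.001]
ft_force: [-8.5, 2.0, 6.3]
width: 0.213
grasp_force: 12.0
```

```bash
python3 - <<'E'
from h import *
where()
c=snap("wrist"); cv2.imwrite("pics/w6.png",c["pixels"][:,:,::-1]); c=snap("scene");cv2.imwrite("pics/s6.png",cv2.resize(c["pixels"][180:250,170:260,::-1],None,fx=8,fy=8,interpolation=cv2.INTER_CUBIC))
E
```

```text
TCP in fixture mm [-7.8  0.4 39.8]
```

View pics/s6.png

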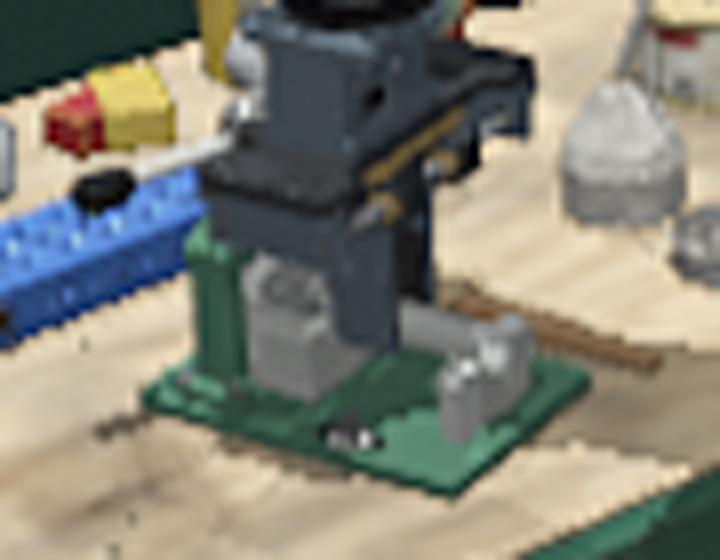

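Scaled: -0.001 m is -0.016, 0.001 m is 0.016.

>>> jog_arm([
  [[0,0,-0.016,0,0,0,0],[0,0,0,0,0,0,0],[0.016,0,0,0,0,0,0],[0.016,0,0,0,0,0,0],[0.016,0,0,0,0,0,0],[0,0,0,0,0,0,0]],
], grip_force=30)

```text
time_s: 11.75
position: [0.4925, 0.2345, 0.0403]
tcp_rot: [0.985, 0.171, -0.006, 0.001]
ft_force: [-10.9, -1.5, 4.0]
width: 0.214
grasp_force: 30.0
```

```bash
python3 - <<'E'
from h import *
where()
E
```

```text
TCP in fixture mm [-5.   0.  40.3]
```

Scaled: -0.06 m is -0.96, -0.04 m is -0.64.

>>> jog_arm([
  [[-0.048,0,0,0,0,0,0.4],[0,0,0,0,0,0,0.45],[0,0,-0.64,0,0,0,0.45],[0,0,-0.64,0,0,0,0.45],[-0.96,0,-0.32,0,0,0,0.3],[-0.96,0,0,0,0,0,0.0],[0,0,0,0,0,0,0.0],[0,0,0,0,0,0,0]],
])

```text
time_s: 12.75
position: [0.3828, 0.1951, 0.1418]
tcp_rot: [0.985, 0.171, 0.0, -0.0]
ft_force: [0.1, -0.2, 0.5]
width: 0.046
grasp_force: 0.0
```

```bash
python3 - <<'E'
from h import *
where(); ask(W([-118,0,48]),q[2])
c=snap("wrist"); cv2.imwrite("pics/w7.png",cv2.resize(c["pixels"][:,:,::-1],(800,600),interpolation=cv2.INTER_CUBIC));pickle.dump(c,open("w7.pkl","wb"))
E
```

```text
TCP in fixture mm [-1.215e+02 -1.000e-01  1.418e+02]
(array([ 0.00346846, -0.0001272 ,  0.09380538]), array([ 1.08899044e-05, -7.03164590e-04, -6.17685800e-07]))
```

View pics/w7.png

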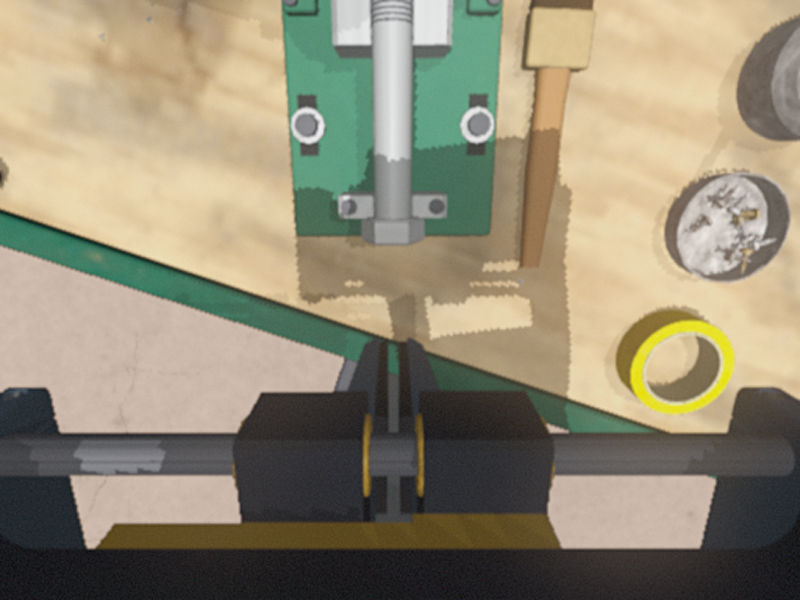

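The view shows the head (y 219–244) right against the front plate (y 195–219). I'll confirm with a gentle push on the head.

>>> jog_arm([
  [[0,0,0.72,0,0,0,0],[0,0,0.784,0,0,0,0],[0.096,0,0,0,0,0,0],[0.064,0,0,0,0,0,0],[0.064,0,0,0,0,0,0],[0.032,0,0,0,0,0,0],[0,0,0,0,0,0,0]],
])

```text
time_s: 13.68
position: [0.3967, 0.2002, 0.0476]
tcp_rot: [0.985, 0.171, -0.001, 0.0]
ft_force: [-0.7, 0.9, 0.4]
width: 0.006
grasp_force: 0.0
```

```bash
python3 -c "
from h import *
where()"
```

```text
TCP in fixture mm [-1.068e+02 -1.000e-01  4.760e+01]
```

>>> jog_arm([
  [[0.032,0,0,0,0,0,0],[0.032,0,0,0,0,0,0],[0.032,0,0,0,0,0,0],[0,0,0,0,0,0,0]],
])

```text
time_s: 14.18
position: [0.4019, 0.202, 0.0469]
tcp_rot: [0.985, 0.171, -0.001, 0.0]
ft_force: [0.6, 0.4, -0.0]
width: 0.008
grasp_force: 0.0
```

```bash
python3 -c "
from h import *
where()"
```

```text
TCP in fixture mm [-1.012e+02 -1.000e-01  4.690e+01]
```

Scaled: 0.002 m is 0.032.

>>> jog_arm([
  [[0.032,0,0,0,0,0,0],[0.032,0,0,0,0,0,0],[0.032,0,0,0,0,0,0],[0,0,0,0,0,0,0]],
])

```text
time_s: 14.68
position: [0.4033, 0.2024, 0.0463]
tcp_rot: [0.985, 0.171, -0.006, 0.001]
ft_force: [-8.6, -1.7, 6.2]
width: 0.002
grasp_force: 4.4
```

```bash
python3 -c "
from h import *
where()"
```

```text
TCP in fixture mm [-99.8  -0.2  46.3]
```

>>> jog_arm([
  [[0.032,0,0,0,0,0,0],[0.032,0,0,0,0,0,0],[0,0,0,0,0,0,0]],
])

```text
time_s: 15.05
position: [0.4034, 0.2023, 0.0459]
tcp_rot: [0.985, 0.171, -0.01, 0.002]
ft_force: [-15.7, -4.4, 11.5]
width: 0.0
grasp_force: 8.1
```

```bash
python3 -c "
from h import *
where()"
```

```text
TCP in fixture mm [-99.8  -0.3  45.9]
```

The head stalls solid at 16 N, so the bolt is home. Next I'll back off, rise, and bring the closed fingers to the trailing side of the handle.

Careful with the scale: shifts go in shares of 62.5 mm. That gives: 0.06 m is 0.96, -0.055 m is -0.88.

>>> jog_arm([
  [[-0.24,0,0,0,0,0,0],[0,0,-0.8,0,0,0,0],[0,0,-0.88,0,0,0,0],[0.64,-0.24,-0.8,0,0,0,0],[0.96,-0.4,0,0,0,0,0],[0.96,-0.432,0,0,0,0,0],[0,0,0,0,0,-0.186,0],[0,0,0,0,0,-0.186,0],[0,0,0,0,0,-0.186,0],[0,0,0,0,0,-0.186,0],[0,0,0,0,0,-0.186,0],[0,0,0,0,0,-0.186,0]],
])

```text
time_s: 16.55
position: [0.5202, 0.3122, 0.1989]
tcp_rot: [0.743, 0.669, -0.001, -0.0]
ft_force: [-0.7, -0.6, 0.4]
width: 0.003
grasp_force: 0.0
```

>>> jog_arm([
  [[0,0,0,0,0,-0.186,0],[0,0,0,0,0,0,0]],
])

```text
time_s: 16.8
position: [0.52, 0.3121, 0.1989]
tcp_rot: [0.681, 0.732, -0.001, -0.0]
ft_force: [-0.1, 0.3, 0.1]
width: 0.004
grasp_force: 0.0
```

```bash
cat >> h.py <<'E'
def pose(th,off,r=62,z=125):
    a=np.array([59+r*np.sin(th)-off*np.cos(th), r*np.cos(th)+off*np.sin(th), z]); return W(a), q[2]+np.pi/2-th
def push(th,off,r=62,z=125):
    X,y=pose(th,off,r,z); a,b=totool(X,y); print("th",th,(a*1e3).round(1),b.round(3))
E
python3 - <<'E'
from h import *
where(); print(ctrl.state()["joint_positions"].round(2)); push(.265,28)
E
```

```text
TCP in fixture mm [ 47.   63.9 198.9]
[0.52 0.38 1.51 0.   1.25 0.45]
th 0.265 [ 3.5  0.4 73.9] [-0.002  0.001 -0.006]
```

>>> jog_arm([
  [[0.056,0,0.56,0,0,0,0],[0,0,0.624,0,0,0,0],[0,0,0,0,0,0,0],[0,0.064,0,0,0,0,0],[0,0.048,0,0,0,0,0],[0,0.032,0,0,0,0,0],[0,0.032,0,0,0,0,0],[0,0,0,0,0,0,0]],
], grip_force=30)

```text
time_s: 17.8
position: [0.5305, 0.3163, 0.1251]
tcp_rot: [0.68, 0.733, -0.001, -0.001]
ft_force: [0.1, 0.5, -0.1]
width: 0.002
grasp_force: 0.0
```

```bash
python3 - <<'E'
from h import *
where(); push(.265,18.5)
E
```

```text
TCP in fixture mm [ 58.3  64.3 125.1]
th 0.265 [ 0.2 -1.   0.1] [-0.003  0.001 -0.004]
```

Scaled: 0.002 m is 0.032.

>>> jog_arm([
  [[0,0.032,0,0,0,0,0],[0,0.032,0,0,0,0,0],[0,0.032,0,0,0,0,0],[0,0.032,0,0,0,0,0],[0,0.032,0,0,0,0,0],[0,0,0,0,0,0,0]],
])

```text
time_s: 18.55
position: [0.5391, 0.3173, 0.125]
tcp_rot: [0.681, 0.733, -0.002, -0.002]
ft_force: [-5.1, 0.7, 4.9]
width: 0.006
grasp_force: 2.7
```

```bash
python3 - <<'E'
from h import *
where(); push(.265,18.5)
E
```

```text
TCP in fixture mm [ 66.7  62.3 125. ]
th 0.265 [-0.2 -9.6  0.1] [-0.005  0.    -0.004]
```

Scaled: 0.0063 m is 0.1008, 0.001 m is 0.016.

>>> jog_arm([
  [[0.016,0.1008,0,0,0,0.1,0],[0.016,0.1008,0,0,0,0.1,0],[0.016,0.1008,0,0,0,0.1,0],[0.016,0.1008,0,0,0,0.1,0],[0.016,0.1008,0,0,0,0.1,0],[0.016,0.1008,0,0,0,0.1,0],[0,0,0,0,0,0,0]],
])

```text
time_s: 19.42
position: [0.5768, 0.316, 0.1242]
tcp_rot: [0.867, 0.499, -0.003, -0.001]
ft_force: [-5.7, 0.9, 0.6]
width: 0.003
grasp_force: 1.9
```

```bash
python3 - <<'E'
from h import *
where(); push(.865,12)
c=snap("wrist"); cv2.imwrite("pics/w8.png",cv2.resize(c["pixels"][:,:,::-1],(800,600),interpolation=cv2.INTER_CUBIC));pickle.dump(c,open("w8.pkl","wb"))
E
```

```text
TCP in fixture mm [101.9  48.4 124.2]
th 0.865 [-2.  -2.9 -0.8] [-0.004  0.005 -0.004]
```

View pics/w8.png

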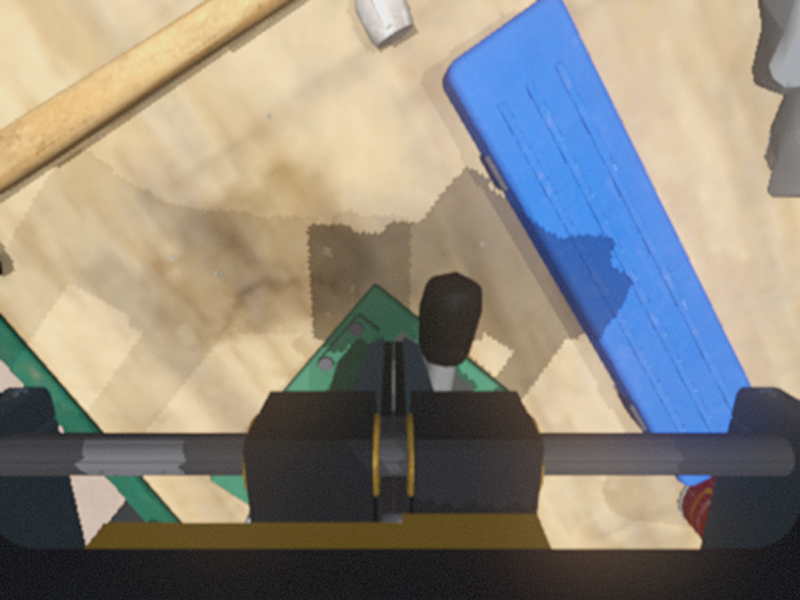

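The fingers push the handle from its trailing side: the black grip is at about (452,318), just right of the fingertips (393,350). Now I'll work out the angle.

```bash
cat >> h.py <<'E'
def hang(c,u,v):
    hub=W([59,0,138]); g=px2w(c,u*.64,v*.64,.138); d=(g-hub)[:2]; print("handle r",np.linalg.norm(d),"angle",q[2]+np.pi/2-np.arctan2(d[1],d[0]))
E
python3 - <<'E'
from h import *
c=pickle.load(open("w8.pkl","rb")); hang(c,452,318); hang(c,443,375)
for th in (.8,.9,1.0): push(th,12)
E
```

```text
handle r 0.09524488989501981 angle 0.9926640247815212
handle r 0.07318147230012641 angle 0.9960581076833334
th 0.8 [-3.  -7.  -0.7] [-0.004  0.004 -0.068]
th 0.9 [-1.7 -0.8 -0.8] [-0.004  0.005  0.032]
th 1.0 [-1.   5.5 -0.8] [-0.004  0.005  0.132]
```

Scaled: 0.0064 m is 0.1024, 0.0006 m is 0.0096.

>>> jog_arm([
  [[0.0096,0.1024,0,0,0,0.1,0],[0.0096,0.1024,0,0,0,0.1,0],[0.0096,0.1024,0,0,0,0.1,0],[0.0096,0.1024,0,0,0,0.1,0],[0.0096,0.1024,0,0,0,0.1,0],[0.0096,0.1024,0,0,0,0.1,0],[0,0,0,0,0,0,0]],
])

```text
time_s: 20.35
position: [0.607, 0.293, 0.1243]
tcp_rot: [0.975, 0.221, -0.002, -0.001]
ft_force: [-2.8, 2.1, -0.5]
width: 0.008
grasp_force: 1.7
```

```bash
python3 - <<'E'
from h import *
where(); push(1.593,17); print(ctrl.state()["joint_positions"].round(2))
E
```

```text
TCP in fixture mm [122.5  16.6 124.3]
th 1.593 [-1.2  0.8 -0.7] [-0.002  0.004  0.124]
[0.43 0.54 1.44 0.   1.17 1.56]
```

Scaled: 0.0032 m is 0.0512, 0.0003 m is 0.0048.

>>> jog_arm([
  [[0.0048,0.0512,0,0,0,0.05,0],[0.0048,0.0512,0,0,0,0.05,0],[0.0048,0.0512,0,0,0,0.05,0],[0.0048,0.0512,0,0,0,0.05,0],[0.0048,0.0512,0,0,0,0.05,0],[0,0,0,0,0,0,0]],
])

```text
time_s: 21.1
position: [0.6142, 0.2793, 0.1244]
tcp_rot: [0.995, 0.098, -0.001, -0.001]
ft_force: [-4.0, 4.1, -1.0]
width: 0.004
grasp_force: 2.2
```

```bash
python3 - <<'E'
from h import *
push(1.83,17)
E
```

```text
th 1.83 [-1.3  0.9 -0.6] [-0.002  0.002  0.112]
```

>>> jog_arm([
  [[0.0048,0.0512,0,0,0,0.05,0],[0.0048,0.0512,0,0,0,0.05,0],[0.0048,0.0512,0,0,0,0.05,0],[0,0,0,0,0,0,0]],
])

```text
time_s: 21.6
position: [0.617, 0.2702, 0.1245]
tcp_rot: [1.0, 0.023, -0.001, -0.001]
ft_force: [-1.8, 4.6, -2.5]
width: -0.001
grasp_force: 2.4
```

```bash
python3 - <<'E'
from h import *
push(1.98,17)
E
```

```text
th 1.98 [-1.3  1.3 -0.5] [-0.002  0.002  0.112]
```

Scaled: 0.0019 m is 0.0304, 0.0002 m is 0.0032.

>>> jog_arm([
  [[0.0032,0.0304,0,0,0,0.03,0],[0.0032,0.0304,0,0,0,0.03,0],[0.0032,0.0304,0,0,0,0.03,0],[0,0,0,0,0,0,0]],
])

```text
time_s: 22.1
position: [0.6179, 0.2649, 0.1245]
tcp_rot: [1.0, -0.022, -0.0, -0.001]
ft_force: [-0.4, 6.0, -2.6]
width: 0.008
grasp_force: 2.7
```

```bash
python3 - <<'E'
from h import *
push(2.07,17)
E
```

```text
th 2.07 [-1.2  1.8 -0.5] [-0.003  0.001  0.112]
```

>>> jog_arm([
  [[0.0032,0.0304,0,0,0,0.03,0],[0.0032,0.0304,0,0,0,0.03,0],[0,0,0,0,0,0,0]],
])

```text
time_s: 22.48
position: [0.6183, 0.2611, 0.1245]
tcp_rot: [0.999, -0.052, -0.0, -0.001]
ft_force: [-0.3, 5.4, -2.5]
width: 0.004
grasp_force: 2.8
```

```bash
python3 - <<'E'
from h import *
push(2.13,17)
E
```

```text
th 2.13 [-1.2  2.  -0.5] [-0.003  0.001  0.112]
```

>>> jog_arm([
  [[0.0032,0.0304,0,0,0,0.03,0],[0.0032,0.0304,0,0,0,0.03,0],[0,0,0,0,0,0,0]],
])

```text
time_s: 22.85
position: [0.6185, 0.2571, 0.1246]
tcp_rot: [0.997, -0.082, -0.0, -0.001]
ft_force: [0.5, 5.8, -2.3]
width: 0.008
grasp_force: 2.6
```

```bash
python3 - <<'E'
from h import *
push(2.19,17)
E
```

```text
th 2.19 [-1.1  1.8 -0.4] [-0.002  0.     0.112]
```

>>> jog_arm([
  [[0.0032,0.0304,0,0,0,0.03,0],[0,0,0,0,0,0,0]],
])

```text
time_s: 23.1
position: [0.6183, 0.2545, 0.1246]
tcp_rot: [0.995, -0.097, -0.0, -0.001]
ft_force: [0.8, 4.8, -4.0]
width: 0.007
grasp_force: 2.5
```

```bash
python3 - <<'E'
from h import *
push(2.22,17)
E
```

```text
th 2.22 [-1.1  1.2 -0.4] [-0.001  0.     0.112]
```

```bash
python3 - <<'E'
from h import *
c=snap("wrist"); cv2.imwrite("pics/w9.png",cv2.resize(c["pixels"][:,:,::-1],(800,600),interpolation=cv2.INTER_CUBIC));pickle.dump(c,open("w9.pkl","wb"));print(ctrl.state()["wrist_torque"])
E
```

```text
[ 0.95001605 -0.14848574 -0.03931335]
```

View pics/w9.png

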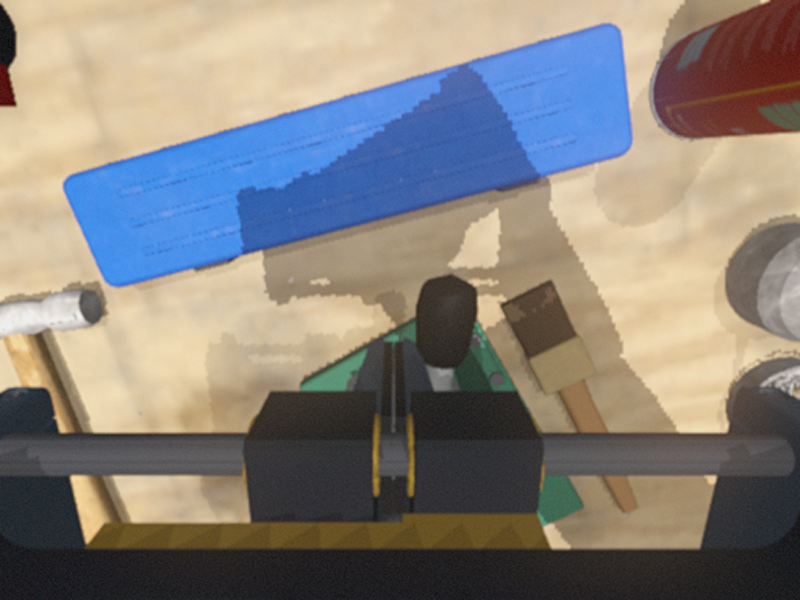

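The grip is at (447,320), still in contact ahead of the fingers, so the handle hasn't clicked yet.

```bash
python3 - <<'E'
from h import *
c=pickle.load(open("w9.pkl","rb")); hang(c,447,320); hang(c,441,375)
E
```

```text
handle r 0.09413615649717197 angle 2.1852558772098334
handle r 0.07284345939812073 angle 2.1874823352963384
```

>>> jog_arm([
  [[0.0032,0.0304,0,0,0,0.03,0],[0,0,0,0,0,0,0]],
])

```text
time_s: 23.4
position: [0.618, 0.2518, 0.1248]
tcp_rot: [0.994, -0.112, -0.0, 0.0]
ft_force: [1.7, 5.1, -2.5]
width: 0.008
grasp_force: 2.1
```

>>> jog_arm([
  [[0.0032,0.0304,0,0,0,0.03,0],[0,0,0,0,0,0,0]],
])

```text
time_s: 23.65
position: [0.6172, 0.2486, 0.125]
tcp_rot: [0.992, -0.127, -0.001, 0.001]
ft_force: [1.7, 1.6, -1.3]
width: 0.003
grasp_force: 0.8
```

```bash
python3 - <<'E'
from h import *
push(2.28,17)
E
```

```text
th 2.28 [-0.7 -1.   0. ] [0.003 0.001 0.111]
```

```bash
cat >> h.py <<'E'
def grip(c):
    im=c["pixels"][150:236,245:380].astype(int); m=((im.max(2)<62)&(im.max(2)-im.min(2)<14)).astype(np.uint8)
    m[:, :]=cv2.morphologyEx(m,cv2.MORPH_OPEN,np.ones((5,5)))
    n,l,st,ce=cv2.connectedComponentsWithStats(m)
    for i in range(1,n):
        if st[i,4]>80:
            u,v=(ce[i]+[245,150])/.64; print(st[i].tolist(),u.round(),v.round(),end=" "); hang(c,u,v)
E
python3 - <<'E'
from h import *
for n in ("w8","w9"): grip(pickle.load(open(n+".pkl","rb")))
print("now"); c=snap("wrist"); pickle.dump(c,open("w10.pkl","wb")); grip(c); print(ctrl.state()["ft_force"],ctrl.state()["grasp_force"])
E
```

```text
[23, 41, 26, 43, 763] 438.0 335.0 handle r 0.08846397256098397 angle 0.9499343924905156
[0, 68, 19, 18, 273] 395.0 353.0 handle r 0.0814566915458352 angle 0.7703430758908618
[27, 66, 25, 19, 334] 445.0 351.0 handle r 0.08233586262607717 angle 2.1906713445707915
now
[31, 64, 28, 21, 431] 452.0 351.0 handle r 0.08217666836514805 angle 2.3118277390799373
[ 1.19621126  2.08362072 -0.69686036] 0.7758509740233421
```

>>> jog_arm([
  [[0.0016,0.024,0,0,0,0.02,0],[0,0,0,0,0,0,0]],
])

```text
time_s: 23.95
position: [0.616, 0.2471, 0.1248]
tcp_rot: [0.991, -0.137, -0.002, 0.001]
ft_force: [-0.9, 1.0, 0.3]
width: -0.001
grasp_force: 0.0
```

```bash
python3 - <<'E'
from h import *
c=snap("wrist"); pickle.dump(c,open("w11.pkl","wb")); grip(c); push(2.3,17)
E
```

```text
[44, 53, 37, 33, 852] 478.0 345.0 handle r 0.08563095059893802 angle 2.439658489238563
th 2.3 [ 0.3 -1.3 -0.2] [0.003 0.003 0.111]
```

Scaled: -0.004 m is -0.064.

>>> jog_arm([
  [[0,-0.064,0,0,0,0,0],[0,0,0,0,0,0,0],[0,0,0,0,0,0,0]],
])

```text
time_s: 24.38
position: [0.6175, 0.2518, 0.1247]
tcp_rot: [0.991, -0.137, -0.001, 0.001]
ft_force: [-0.1, -0.1, 0.1]
width: 0.005
grasp_force: 0.0
```

```bash
python3 - <<'E'
from h import *
c=snap("wrist"); pickle.dump(c,open("w12.pkl","wb")); grip(c)
im=c["pixels"][:,:,:].max(2)
for v in range(170,236,10): print(v,''.join('#' if x<62 else '.' for x in im[v,230:370]))
E
```

```text
[73, 64, 20, 22, 360] 512.0 352.0 handle r 0.08542432981312897 angle 2.5314879491311437
170 ............................................................................................................................................
180 ............................................................................................................................................
190 .........................................................................................................#.##.##.#..........................
200 .................................................................................................############.###.##.#......................
210 ..............................................................................................##################............................
220 ................#..#....#.##..............................................................#################.#..#..................#.........
230 ................##.#....#####.#..............................#.#.....#.....##...........####################...#########.###................
```

>>> jog_arm([
  [[0,-0.192,0,0,0,0,0],[0,-0.08,-0.32,0,0,0,0],[0,0,-0.8,0,0,0,0],[0,0,-0.8,0,0,0,0],[-0.32,-0.48,-0.48,0,0,0,0],[0,0,0,0,0,0,0],[0,0,0,0,0,0,0]],
])

```text
time_s: 25.3
position: [0.6112, 0.3026, 0.2736]
tcp_rot: [0.991, -0.137, -0.002, 0.001]
ft_force: [1.1, 0.4, -0.7]
width: 0.009
grasp_force: 0.0
```

```bash
python3 - <<'E'
from h import *
c=snap("wrist"); where()
hub=w2px(c,W([59,0,151])); print("hub px",hub)
s=snap("scene")
pickle.dump((c,s),open("w13.pkl","wb"))
# dark grip blobs
im=c["pixels"].astype(int); m=((im.max(2)<62)&(im.max(2)-im.min(2)<14)).astype(np.uint8); m[240:]=0
m=cv2.morphologyEx(m,cv2.MORPH_OPEN,np.ones((5,5))); n,l,st,ce=cv2.connectedComponentsWithStats(m)
for i in range(1,n):
    if st[i,4]>80: print(st[i].tolist(),end=" "); hang(c,*(ce[i]/.64))
E
```

```text
TCP in fixture mm [129.5  23.8 273. ]
hub px [309.60743857 227.42020409]
[87, 28, 30, 33, 653] handle r 0.26368391190939827 angle 1.3449669628576642
```

```bash
python3 - <<'E'
from h import *
c,_=pickle.load(open("w13.pkl","rb")); im=c["pixels"].max(2)
for th in np.arange(2.2,2.85,.05):
    p=W([59+95*np.sin(th),95*np.cos(th),145]); u=w2px(c,p); i=u.round().astype(int)
    print(th.round(2),u.round(),im[i[1]-1:i[1]+2,i[0]-1:i[0]+2].mean().round() if 0<=i[1]<383 and 0<=i[0]<511 else None)
E
```

```text
2.2 [315. 135.] 170.0
2.25 [320. 135.] 214.0
2.3 [325. 136.] 180.0
2.35 [330. 136.] 161.0
2.4 [334. 137.] 164.0
2.45 [339. 138.] 98.0
2.5 [343. 140.] 81.0
2.55 [348. 141.] 85.0
2.6 [352. 143.] 88.0
2.65 [356. 145.] 88.0
2.7 [360. 147.] 217.0
2.75 [364. 150.] 224.0
2.8 [368. 152.] 229.0
```

The handle now rests at about 2.55 rad. It moved on by about 0.24 rad after the push stopped, so it has clicked over, and the robot is clear. Handing in.

```bash
python3 -c "
from bench import ctrl
print(ctrl.finish_job())"
```

```text
the job is handed in; nothing more can be done
None
```

I laid the long bolt in both vees and slid it home; its head took a 16 N push without moving. I then turned the handle until it clicked, backed the arm off and handed the job in at about 25 s, but I had no way to measure the foot's force on the bolt and have seen no verdict.

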